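# Third hand at the date coder: clip the pouch guide and hold it against its lug

### The arm

A 6-joint arm with a two-finger parallel gripper is mounted at the origin on the work surface. World frame = base frame: x ahead of the robot, y to its left, z up, the work surface at z = 0. Lengths are in mm, angles in rad, forces in N, time in s.
With the tool pointing down it reaches from about 400 to 925 mm from the base axis. Payload 12.5 kg.
Tool frame: the origin (TCP) lies on the mounting face of the last link; the fingertips stand 190 mm ahead of it and the grasp point (between the pads) lies 171 mm ahead of it (env.tcp_to_tips is the distance from the TCP to the fingertips, in mm); x points along the fingers, y is the direction in which the jaws open and shut, and the axes are right-handed (so a half turn about x gives the same grasp; the last joint's range is limited). The gripper opens to 95 mm and grips with 3 to 60 N. Pads are 20 mm wide; open, the fingers measure 119 mm over their backs; the gripper's body (75 mm by 180 mm) begins 59 mm behind the grasp point.
Start: joints at [-0.106, 0.491, 1.559, -0, 1.092, -0.106], TCP at [625, 0.023, 404.761] pointing down, gripper open.
Joint ranges: [-3.1, 3.1], [-0.84, 2.19], [0.05, 2.79], [-1.13, 4.28], [0.06, 2.93], [-2.69, 2.69]. Speed limits (rad/s): [2.22, 2.22, 2.79, 3.14, 3.14, 3.14].

### API

Orientations are given as [roll, pitch, yaw] about the fixed x, y, z axes, in that order (R = Rz(yaw) Ry(pitch) Rx(roll)).
In Python, from cell import monitor, cams, job, env gives the robot as it stands. The module is installed in compiled form; this text tells all that it offers.
- The arm moves only by the tool apply_moves, never from a script. Its argument "series" is a list of rows, each a list of 3 entries, a list of its own where there are three numbers: the closure, from -1 (fully open) to 1 (shut), so that 0 is half open, then the shift along the tool's x, y, z in cm, then the turn about the tool's x in rad. A call has 1 to 20 rows; each row is the pose to reach, as a shift and turn from the pose commanded when the call began, along the tool's axes at that moment; what a row does not reach only later rows make up. A row lasts 1/8 s, in which the tool goes at most 62.5 mm and 10.7 degrees, less where a joint would pass 70% of its speed; a pose out of reach is approached as far as the arm can. A call with a gripper value outside its range is refused whole. The fingers move at their own pace and stop on an object; the grip force is fixed at half the most. Time passes only in rows, so rows that repeat a pose let the fingers close. It gives the time, the measured TCP pose, the force and the opening at its end, in the units of the state.
- monitor.state(): the state, without advancing time (a new reading comes with each control period).
- cams.read_camera(name): name is "scene" or "side" or "wrist"; returns a dict with "image" (480x640x3 uint8, red, green, blue), "fx", "fy", "cx", "cy" (pixels), "position" and "orientation" of the camera in the world. Camera axes: x right, y down, z forward; pixel columns grow to the right and rows downward; lengths in mm; the calibration is good to about 2 mm. The wrist camera is an equidistant fisheye: a pixel r from the principal point sees the ray r / f radians off the axis. A picture is of the moment at which its call begins. There is no depth.
- job.job_done(): hands the job in, once; it reports no verdict.
The state is a dict: "t": time; "joints": joint angles; "qvel": joint speeds; "tau": joint torques, N m; "eef_pos": TCP position; "tcp_rot": TCP orientation; "ft_force": force on the tool from outside, world axes, zero at the start; "moment": the same for the moment, N m; "opening": opening from 0.0 (shut) to 1.0 (fully open).
Only numpy, scipy, OpenCV 4.12 (cv2) and the standard library are available. Lean on these libraries where they do the work, as an engineer would, in place of code of your own. Each camera call takes 0.05 s, during which the arm holds its last target. There are 200 camera calls.

### The job

I am about to screw the loose pouch guide onto the date coder's two steel lugs from behind. Take the spring clamp off the wall of the parts bin and clip it over the right-hand lug and the guide together, let go of it, then press the other end of the guide flat against the left-hand lug and finish while still pressing there, with a steady push of about 12 newtons, so that I can put the screw in. The guide stays standing on the coder's table with its hole at the lug's slot; leave the foil roll, the screwdriver and the type holder where they lie.

Things in the scene. Friction and masses are not known exactly. Their poses are not given: they have to be found in the camera images.
- coder: Fixed date coder. Origin: bench level, midway between the two lugs, in the plane of their front faces; x points square through the lugs away from the operator (press this way), y left along the row of lugs. Pouch table: flat box, x -130 to 0 mm, y -160 to +300, top 45 mm above the bench. The tall machine stands beyond y = +235 mm; above the lugs all is free.
- lug_left: Left-hand lug, where the guide is to be pressed: fixed upright steel tab on the pouch table's rear edge, 50 mm wide (y), 4 mm thick (x 0 to 4), top 45 mm above the table, dark slot 20 x 6 mm (middle 26 mm up). Origin: at the table top's height, mid-width, in the front face; axes as the coder's. At y = +100 mm of the coder.
- lug_right: Right-hand lug, the same shape, at y = -100 mm of the coder, top 45 mm above the pouch table. The clamp goes over this one.
- guide: Pouch guide: loose aluminium angle 280 mm long, about 0.2 kg, standing on the pouch table just before the lugs. Upright leg 45 mm high, x -4 to 0; foot 30 mm deep (x -30 to 0), 4 mm thick. Origin: underside, back face (goes against the lugs), at the right-hand hole; y to the left (-40 to +240), x to the lugs. At the start the origin is 4 to 6 mm off the right lug, the left end further.
- guide_push (a point): Left-hand hole of the guide, on the front of its upright leg (robot's side), 26 mm above its underside, 200 mm left of its origin: press here along the coder's x. Starts 10 to 30 mm off flush; the clamped guide still swings flat when pushed here. Flush: it lies 4 mm before the lug's front face. Guide and lug are stiff: force climbs steeply with further travel.
- bin: Open sheet-steel parts bin, fixed, 100 (x) x 150 (y) x 70 mm high, walls 4 mm thick, some thumbscrews in it. Origin: centre of its underside. The clamp is clipped astride its far (+x) wall, the middle of which is at x = 48 mm.
- clamp: Black spring clamp (clothes-peg kind), loose, 70 g: two levers on a pin, handles up, jaws down. Origin: the pin, 18 mm above the bin's rim; z up to the handles, y along the pin and the wall, x the way the handles squeeze and the jaws open. To clip it, lower it open astride lug and guide with the pin over the middle of both and about 18 mm above the lug's top; the throat ends 7 mm below the pin.
- clamp_grip (a point): Point between the clamp's two handles, 40 mm above the pin: squeeze here along the clamp's x. Handles 22 mm wide (y), up to 60 mm above the pin. On the bin they are 50 mm over the outsides here, 60 mm at the top; squeezed right in they stand parallel, 26 mm over the outsides. That takes about 10 N (grip with 20 to 30 N).
- clamp_jaw (a point): Point between the clamp's rubber pads, 38 mm below the pin. Pads 20 mm wide (y), lowest point 45 mm below the pin. Squeezed right in, the jaws gape 22 mm here at the narrowest; let go, they pinch with about 8 N and draw lug and guide together.
- clamp_far (a joint): Angle of one lever of the clamp, rad: 0 jaws shut, 0.34 fully open; about 0.05 on the bin's wall, 0.1 on lug plus guide.
- clamp_near (a joint): Angle of the clamp's other lever, the same.
- foil_roll: Bystander: loose black foil roll lying flat beyond the lugs, 84 mm across, 32 mm high. Origin: centre of its underside.
- screwdriver: Bystander: loose screwdriver 200 mm long lying beyond the lugs to the right, roughly along y. Origin near its middle.
- type_holder: Bystander: loose brass type holder, 35 x 60 x 22 mm, on the bench before the pouch table, to the left. Origin: centre of its underside.

How it is judged:
By the outcome, as a careful person would: the job done as asked, in the order asked, and still so for the second after the job is handed in, while the arm keeps its last pose, push and grip.
It also fails if it takes over 58 s, if anything falls off the work surface, if the arm or the gripper's body presses on something with over 40 N, if the wrist force passes 120 N, or if a joint passes its speed limit or range.

## Working session

There is one attempt and no reset: what is moved stays moved. The work goes in short steps, Python scripts to look and compute and a tool call to move; the robot and the scene stay as the last step left them, time stands still between calls to the robot, and variables do not carry over. Pictures are saved under pics/ and viewed, about 8 in all and at most 12, crops included, and the job is handed in when it is done.

Besides the shell and the picture viewer there is one more tool, called after "Emit:" by a JSON object that holds its "method" and its "body". apply_moves: Moves the arm, as the interface text tells. Its arguments: {"type":"object","properties":{"series":{"type":"array"}},"required":["series"]}

```bash
mkdir -p pics; ls; python3 - <<'E'
from cell import monitor,cams,env
import cv2
print(monitor.state())
for n in("scene","side","wrist"):
    c=cams.read_camera(n); cv2.imwrite(f"pics/{n}0.png",c["image"][:,:,::-1])
    print(n,{k:v for k,v in c.items() if k!="image"})
E
```

```text
pics
{'t': 0.0, 'joints': array([-1.05631982e-01,  4.91555498e-01,  1.55945407e+00, -1.60254121e-05,
        1.09170336e+00, -1.05599573e-01]), 'qvel': array([ 1.89612697e-03, -5.71738425e-05, -2.36028135e-04, -1.51900212e-03,
        1.20833930e-03, -3.27591476e-04]), 'tau': array([-9.52334158e-04, -6.12640929e+01, -2.58175153e+01,  6.92750537e-02,
        4.83079045e-02, -1.38641695e-05]), 'eef_pos': array([6.24964335e+02, 5.34675173e-03, 4.04162565e+02]), 'tcp_rot': array([-1.6637096 ,  1.56967596,  3.04865437]), 'ft_force': array([0.23159188, 0.75986638, 0.04722396]), 'moment': array([-0.01326581, -0.01991187,  0.00367474]), 'opening': 1.0000061447284045}
scene {'fx': 437.1832377089597, 'fy': 437.1832377089597, 'cx': 322.8366097778968, 'cy': 242.23185340693038, 'position': array([1125.33559183, -447.12749561,  496.986141  ]), 'orientation': array([-2.09633516,  0.00868671,  1.05004362])}
side {'fx': 514.0804018671697, 'fy': 514.0804018671697, 'cx': 322.330030556818, 'cy': 239.24823324605086, 'position': array([ 339.18046416, -754.63825645,  896.28647049]), 'orientation': array([-2.41547919, -0.00731095, -0.34097922])}
wrist {'fx': 371.64829954431775, 'fy': 371.64829954431775, 'cx': 311.3395844214444, 'cy': 239.04104066778865, 'position': array([625.02604243,  73.9143215 , 384.44297509]), 'orientation': array([ 2.87537017e+00,  1.02623402e-03, -2.56688155e-04])}
```

View pics/scene0.png

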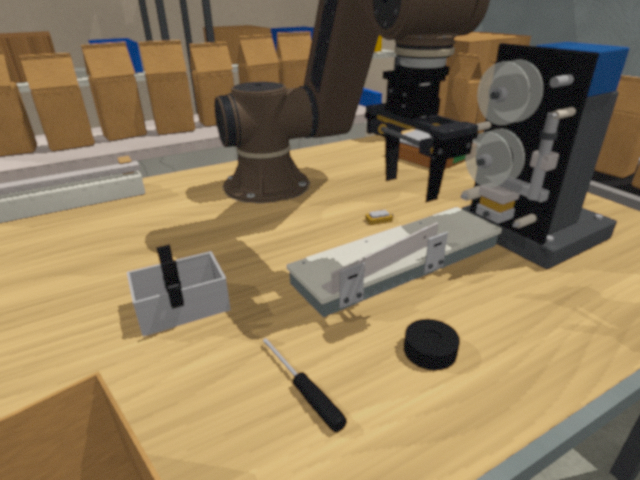

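View pics/side0.png

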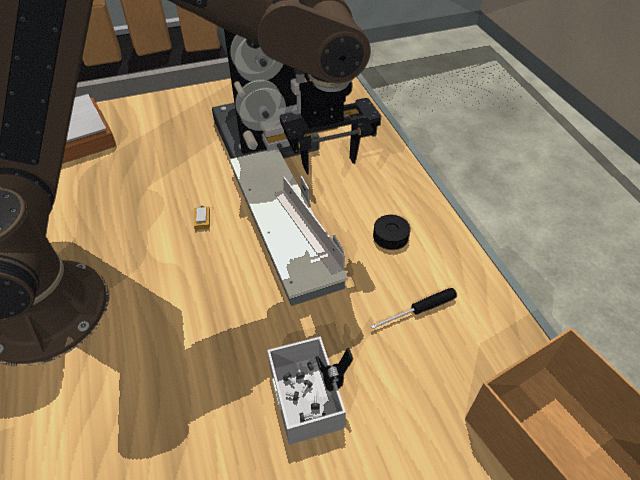

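View pics/wrist0.png

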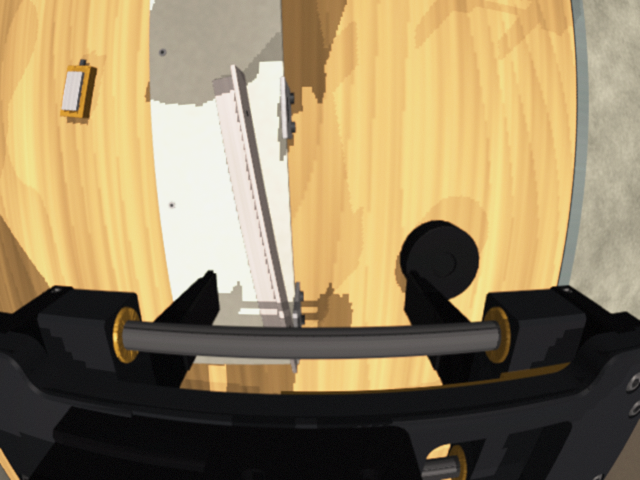

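The scene view shows the bin with the clamp at about (172,275) and the lugs at (350,284) and (434,252). The side view shows the bin at (308,390) and the clamp at (336,368). The wrist view shows the lugs at (286,110) and (298,305), with the guide slanting between them. Next I'll enlarge the key areas.

```bash
cat > h.py <<'E'
import numpy as np,cv2
from scipy.spatial.transform import Rotation as Rn
from cell import monitor,cams
def rays(c,px,name):
    px=np.atleast_2d(np.array(px,float)); d=(px-[c["cx"],c["cy"]])/[c["fx"],c["fy"]]
    if name=="wrist":
        t=np.linalg.norm(d,axis=1,keepdims=True); v=np.hstack([d*np.sinc(t/np.pi),np.cos(t)])
    else: v=np.hstack([d,np.ones((len(d),1))])
    return Rn.from_euler("xyz",c["orientation"]).apply(v)
def plane(c,px,name,z):
    v=rays(c,px,name); p=c["position"]; return p+v*((z-p[2])/v[:,2:])
def pix(c,P,name):
    v=Rn.from_euler("xyz",c["orientation"]).inv().apply(np.atleast_2d(P)-c["position"])
    if name=="wrist":
        r=np.linalg.norm(v[:,:2],axis=1,keepdims=True); d=v[:,:2]/r*np.arctan2(r,v[:,2:])
    else: d=v[:,:2]/v[:,2:]
    return d*[c["fx"],c["fy"]]+[c["cx"],c["cy"]]
def tri(cs):
    A=0;b=0
    for c,px,n in cs:
        v=rays(c,px,n)[0]; M=np.eye(3)-np.outer(v,v)/(v@v); A=A+M; b=b+M@c["position"]
    return np.linalg.solve(A,b)
def crop(name,img,x,y,w,h,s):
    return cv2.resize(img[y:y+h,x:x+w],None,fx=s,fy=s,interpolation=cv2.INTER_CUBIC)
E
python3 - <<'E'
from h import *
s=cv2.imread("pics/side0.png");w=cv2.imread("pics/wrist0.png")
cv2.imwrite("pics/m1.png",np.hstack([crop("",s,260,330,100,125,4),np.vstack([crop("",w,215,60,100,75,4),crop("",w,225,265,100,50,4)])]))
print(Rn.from_euler("xyz",monitor.state()["tcp_rot"]).as_matrix().round(3))
E
```

```text
[[-0.001  1.     0.   ]
 [ 0.     0.    -1.   ]
 [-1.    -0.001 -0.   ]]
```

View pics/m1.png

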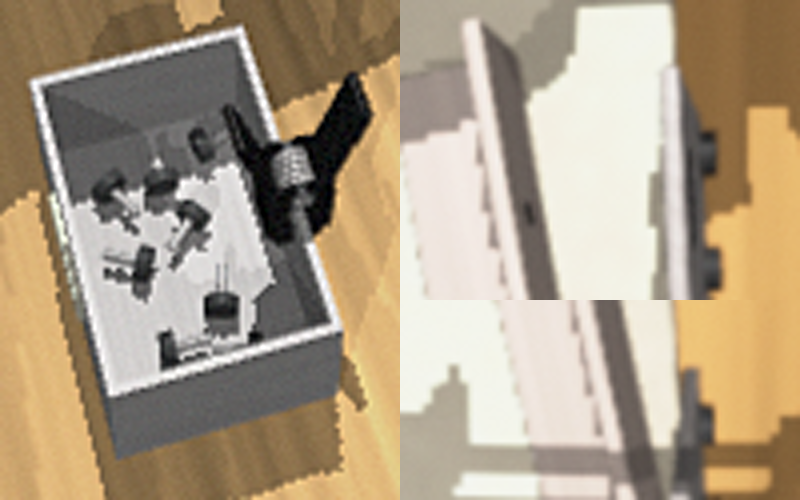

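```bash
python3 - <<'E'
from h import *
s=cams.read_camera("side");w=cams.read_camera("wrist");c=cams.read_camera("scene")
np.set_printoptions(precision=1,suppress=True)
P=plane(s,[[268,350.5],[320,337],[345.5,412.5],[287,428.5]],"side",70)
print(P,P.mean(0)); 
for i in range(4):
    d=P[(i+1)%4]-P[i];print(np.linalg.norm(d),np.degrees(np.arctan2(d[1],d[0])))
print("pin",plane(s,[333.8,372.5],"side",88))
print("wrist lugs",plane(w,[[281.5,77],[282,136],[297.5,282.5]],"wrist",90))
print("table rear edge",plane(w,[[281,10],[292,230]],"wrist",45))
print("guide top",plane(w,[[234,66],[275,330-15]],"wrist",90))
i=c["image"][:,:,::-1]
cv2.imwrite("pics/m2.png",np.hstack([crop("",i,325,215,130,95,6)[:, :780]]))
E
```

```text
[[ 408.1 -285.7   70. ]
 [ 505.8 -290.3   70. ]
 [ 498.2 -439.2   70. ]
 [ 399.2 -432.6   70. ]] [ 452.8 -361.9   70. ]
97.76014471322557 -2.7495838510960198
149.00892850007247 -92.9115054739072
99.28623198344194 176.22060086757827
147.23655694658606 86.49890156058957
pin [[ 501.4 -373.8   88. ]]
wrist lugs [[601.6 124.7  90. ]
 [601.8  77.3  90. ]
 [613.  -44.9  90. ]]
table rear edge [[597.1 198.4  45. ]
 [606.6  -9.9  45. ]]
guide top [[563.7 135.5  90. ]
 [592.6 -76.2  90. ]]
```

View pics/m2.png

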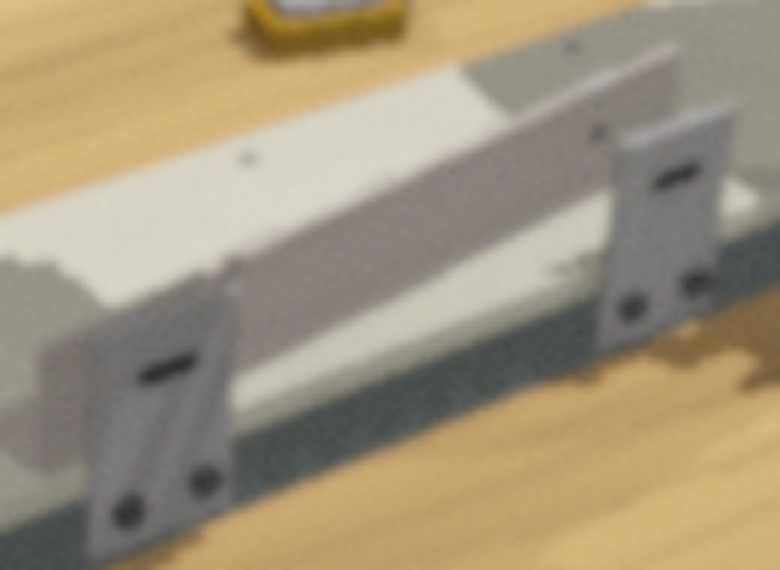

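```bash
python3 - <<'E'
from h import *
c=cams.read_camera("scene"); s=cams.read_camera("side");w=cams.read_camera("wrist")
np.set_printoptions(precision=1,suppress=True)
q=lambda l:np.array(l)/6+[325,215]
T=plane(c,q([[625,145],[735,103],[95,345],[230,285]]),"scene",90)
print("lug tops: LR,LL,RR,RL",T)
print(pix(w,T,"wrist"))
print("guide left top",plane(c,q([[672,47]]),"scene",90))
# table edge top right/left, slots (z 71)
print("slots",plane(c,q([[677,176],[167,369]]),"scene",71))
cl=cams.read_camera("side")["image"][:,:,::-1]
cv2.imwrite("pics/s2.png",cl)
E
```

```text
lug tops: LR,LL,RR,RL [[ 606.4   75.7   90. ]
 [ 603.7  124.3   90. ]
 [ 616.7 -125.1   90. ]
 [ 610.4  -75.8   90. ]]
[[287.6 137.9]
 [284.   77.5]
 [302.6 360.7]
 [294.9 314.6]]
guide left top [[564.3 133.8  90. ]]
slots [[605.9 100.8  71. ]
 [613.8 -98.9  71. ]]
```

Emit:
{"method": "apply_moves", "body": {"series": [[-1,[0,-1.5,4.5],0.01],[-1,[0,-3,9],0.02],[-1,[0,-4.5,14],0.03],[-1,[0,-6.3,19],0.04],[-1,[0,-8,24],0.05],[-1,[0,-9.6,29],0.05],[-1,[0,-11,33],0.05],[-1,[0,-12,36],0.05],[-1,[0,-12.5,37.4],0.05],[-1,[0,-12.5,37.4],0.05],[-1,[0,-12.5,37.4],0.05]]}}

```text
t: 1.88
eef_pos: [500.4, -373.0, 404.8]
tcp_rot: [3.023, 1.57, 1.403]
ft_force: [0.0, 0.4, -0.0]
opening: 1.002
```

```bash
python3 - <<'E'
from h import *
w=cams.read_camera("wrist");cv2.imwrite("pics/w1.png",w["image"][:,:,::-1])
s=monitor.state();R=Rn.from_euler("xyz",s["tcp_rot"]).as_matrix()
print(s["eef_pos"],R.round(3),s["ft_force"],w["position"],w["orientation"])
print(pix(w,s["eef_pos"]+R[:,0]*np.array([[171],[190],[334]]),"wrist"))
E
```

```text
[ 500.48148317 -372.89082238  404.84030618] [[ 0.     0.999 -0.049]
 [ 0.    -0.049 -0.999]
 [-1.     0.    -0.   ]] [-0.01979275 -0.41330782 -0.33886676] [ 504.11936555 -299.17879708  385.01101505] [ 2.87553903e+00 -1.78208604e-05 -4.94305691e-02]
[[311.40499202 308.90059074]
 [311.40330878 292.1919883 ]
 [311.39585312 225.85500724]]
```

View pics/w1.png

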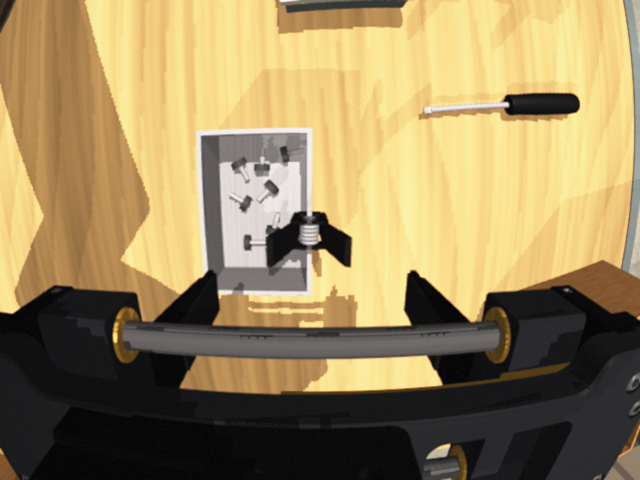

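The fisheye view shows the clamp spring at (309,233), with the handle tips near x=268 and x=350. I'll turn these into positions.

```bash
python3 - <<'E'
from h import *
w=cams.read_camera("wrist")
s=monitor.state();R=Rn.from_euler("xyz",s["tcp_rot"]).as_matrix()
m=(w["image"].max(2)<45).astype(np.uint8); m[268:]=0; m[:,:255]=0; m[:,365:]=0; m[:205]=0
n,l,st,ct=cv2.connectedComponentsWithStats(m); print(st[1:][st[1:,4]>30])
for z,p in((88,[[309.3,233]]),(147,[[268,240],[268,264],[350.5,238],[350.5,264]]),(70,[[309,130],[309,292]])):
    P=plane(w,p,"wrist",z); print(z,P.round(1),"tool mm",((P-s["eef_pos"])@R).round(1))
E
```

```text
[[ 267  212   40   55 1082]
 [ 312  213   38   53  976]]
88 [[ 498.8 -374.7   88. ]] tool mm [[316.9  -1.7   1.9]]
147 [[ 472.1 -363.2  147. ]
 [ 470.7 -380.1  147. ]
 [ 527.1 -364.5  147. ]
 [ 526.7 -382.8  147. ]] tool mm [[257.9 -28.9  -8.4]
 [257.9 -29.5   8.6]
 [257.9  26.1  -9.7]
 [257.9  26.6   8.6]]
70 [[ 502.7 -290.4   70. ]
 [ 495.3 -435.3   70. ]] tool mm [[334.9  -1.9 -82.5]
 [334.9  -2.2  62.5]]
```

Emit:
{"method": "apply_moves", "body": {"series": [[-1,[3,-0.17,0.07],0],[-1,[6,-0.17,0.07],0],[-1,[8.5,-0.17,0.07],0],[-1,[10,-0.17,0.07],0],[-1,[10.6,-0.17,0.07],0],[-1,[10.6,-0.17,0.07],0],[0,[10.6,-0.17,0.07],0],[0.5,[10.6,-0.17,0.07],0],[1,[10.6,-0.17,0.07],0],[1,[10.6,-0.17,0.07],0],[1,[10.6,-0.17,0.07],0],[1,[10.6,-0.17,0.07],0],[1,[10.6,-0.17,0.07],0],[1,[10.6,-0.17,0.07],0]]}}

```text
t: 3.72
eef_pos: [498.3, -374.6, 298.7]
tcp_rot: [2.957, 1.571, 1.336]
ft_force: [-0.6, -1.2, -0.8]
opening: 0.268
```

```bash
python3 - <<'E'
from h import *
s=monitor.state();print(s["opening"]*95,s["ft_force"],s["eef_pos"])
a=cams.read_camera("wrist")["image"][:,:,::-1];b=cams.read_camera("side")["image"][:,:,::-1]
cv2.imwrite("pics/w2.png",np.hstack([crop("",a,200,150,220,190,2),crop("",b,270,300,120,127,3)[:380]]))
E
```

```text
25.42155950499301 [-0.58122005 -1.20170406 -0.79978635] [ 498.27491936 -374.60664092  298.71085674]
```

Emit:
{"method": "apply_moves", "body": {"series": [[1,[-1,0,0],0],[1,[-3,0,0],0],[1,[-6,0,0],0],[1,[-9,0.3,-1],0],[1,[-10.5,1.5,-4],-0.02],[1,[-10.6,3.2,-8],-0.04],[1,[-10.6,5,-12],-0.06],[1,[-10.6,7,-16],-0.08],[1,[-10.6,8.8,-19.5],-0.093],[1,[-10.6,9.7,-21.5],-0.093],[1,[-10.6,9.9,-22],-0.093],[1,[-10.6,9.9,-22],-0.093],[1,[-10.6,9.9,-22],-0.093]]}}

```text
t: 5.45
eef_pos: [607.7, -160.9, 404.8]
tcp_rot: [-0.154, 1.571, -1.683]
ft_force: [0.3, -0.3, -0.0]
opening: 0.269
```

```bash
python3 - <<'E'
from h import *
s=monitor.state();R=Rn.from_euler("xyz",s["tcp_rot"]).as_matrix();print(s["opening"]*95,s["eef_pos"],R.round(3),s["ft_force"])
a=cams.read_camera("wrist")["image"][:,:,::-1];b=cams.read_camera("scene")["image"][:,:,::-1];c=cams.read_camera("side")["image"][:,:,::-1]
for n,i in zip("abc",(a,b,c)): cv2.imwrite(f"pics/r3{n}.png",i)
v=np.zeros((600,800,3),np.uint8)
v[:,:450]=crop("",a,220,40,150,200,3); v[:300,450:]=crop("",b,280,200,175,150,2);v[300:,450:]=crop("",c,240,190,175,150,2)
cv2.imwrite("pics/m3.png",v)
E
```

```text
25.56016076718658 [ 607.72037763 -160.86729358  404.83393879] [[-0.     0.999  0.042]
 [-0.     0.042 -0.999]
 [-1.    -0.     0.   ]] [ 0.31595305 -0.33967807 -0.04303864]
```

View pics/m3.png

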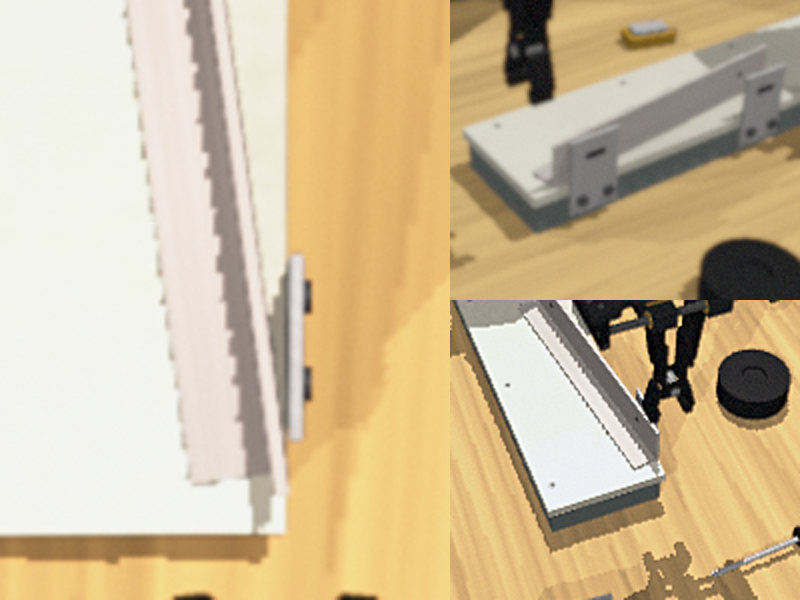

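```bash
python3 - <<'E'
from h import *
np.set_printoptions(precision=1,suppress=True)
w=cams.read_camera("wrist")
s=monitor.state();R=Rn.from_euler("xyz",s["tcp_rot"]).as_matrix()
q=lambda l:np.array(l)/3+[220,40]
P=plane(w,q([[289,255],[303,255],[289,440],[303,440],[287,493],[266,347],[276,347]]),"wrist",90)
print(P,"\n",(P-s["eef_pos"])@R)
print("table edge",(plane(w,q([[286,10],[286,240],[285,533]]),"wrist",45)-s["eef_pos"])@R)
m=(w["image"].max(2)<45).astype(np.uint8); m[:225]=0; m[285:]=0; m[:,:260]=0; m[:,360:]=0
for r in range(236,285,6): print(r,np.where(m[r])[0][[0,-1]] if m[r].any() else None, int(m[r].sum()))
cv2.imwrite("pics/m4.png",crop("",w["image"][:,:,::-1],240,210,140,110,5))
E
```

```text
[[ 608.2  -74.7   90. ]
 [ 611.9  -74.5   90. ]
 [ 610.4 -123.8   90. ]
 [ 614.1 -123.6   90. ]
 [ 610.5 -138.1   90. ]
 [ 603.2  -99.3   90. ]
 [ 605.9  -99.2   90. ]] 
 [[314.8   3.9 -85.7]
 [314.8   7.6 -85.7]
 [314.8   4.  -36.5]
 [314.8   7.7 -36.5]
 [314.8   3.5 -22.2]
 [314.8  -2.1 -61.3]
 [314.8   0.5 -61.3]]
table edge [[ 359.8    3.6 -164.3]
 [ 359.8    3.6  -92.1]
 [ 359.8    3.4   -1.7]]
236 None 0
242 [276 347] 32
248 [275 347] 34
254 [276 347] 57
260 [275 347] 73
266 [275 347] 41
272 [276 346] 39
278 [275 347] 41
284 [268 353] 56
```

View pics/m4.png

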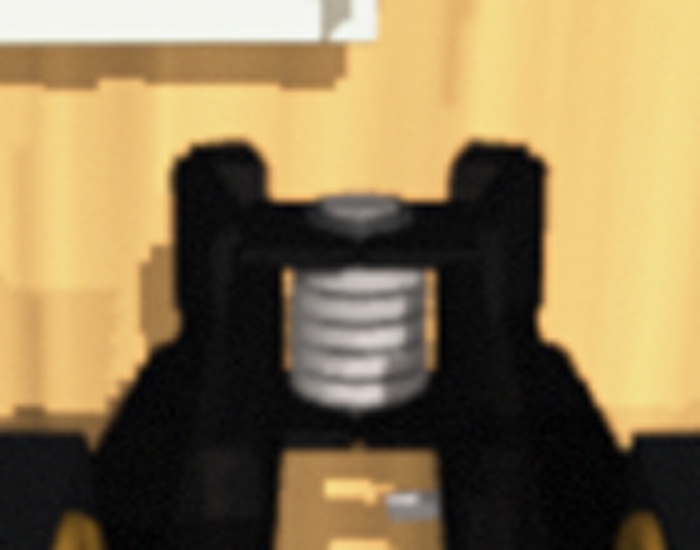

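Emit:
{"method": "apply_moves", "body": {"series": [[1,[0,0.1,-1.5],0],[1,[0,0.2,-3.5],0],[1,[0,0.25,-5.3],0],[1,[0,0.25,-6.1],0],[1,[0,0.25,-6.1],0],[1,[1.5,0.25,-6.1],0],[1,[3,0.25,-6.1],0],[1,[4,0.25,-6.1],0],[1,[4,0.25,-6.1],0]]}}

```text
t: 6.78
eef_pos: [608.0, -99.0, 363.5]
tcp_rot: [-1.877, 1.569, 2.878]
ft_force: [-0.2, -0.5, -0.7]
opening: 0.27
```

```bash
python3 - <<'E'
from h import *
s=monitor.state();R=Rn.from_euler("xyz",s["tcp_rot"]).as_matrix();print(s["opening"]*95,s["eef_pos"],s["ft_force"])
b=cams.read_camera("scene")["image"][:,:,::-1];c=cams.read_camera("side")["image"][:,:,::-1]
v=np.hstack([crop("",b,290,170,130,160,3),crop("",c,270,170,130,160,3)])
cv2.imwrite("pics/m5.png",v)
E
```

```text
25.66480316499979 [608.01457188 -99.0331174  363.53102122] [-0.15580875 -0.49128201 -0.71398737]
```

View pics/m5.png

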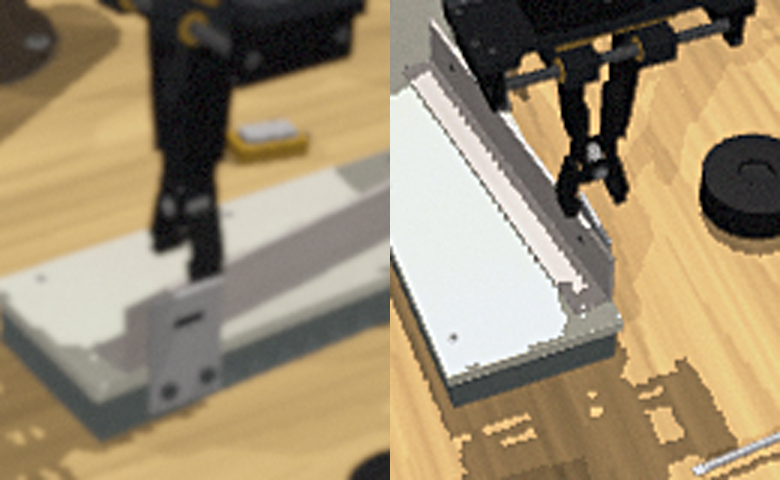

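The jaws stand astride the guide and the right lug, so I'll lower the clamp.

Emit:
{"method": "apply_moves", "body": {"series": [[1,[0.8,0,0],0],[1,[1.6,0,0],0],[1,[2.4,0,0],0],[1,[3.2,0,0],0],[1,[4,0,0],0],[1,[4.4,0,0],0],[1,[4.4,0,0],0]]}}

```text
t: 7.75
eef_pos: [608.0, -98.8, 320.5]
tcp_rot: [-1.974, 1.57, 2.781]
ft_force: [0.3, 1.1, -0.6]
opening: 0.263
```

```bash
python3 - <<'E'
from h import *
s=monitor.state();print(s["opening"]*95,s["eef_pos"],s["ft_force"])
b=cams.read_camera("scene")["image"][:,:,::-1];c=cams.read_camera("side")["image"][:,:,::-1]
v=np.hstack([crop("",b,290,170,130,160,3),crop("",c,270,170,130,160,3)])
cv2.imwrite("pics/m6.png",v)
E
```

```text
24.947938025712038 [608.03352106 -98.7847277  320.47728884] [ 0.2526091   1.05123218 -0.60220915]
```

View pics/m6.png

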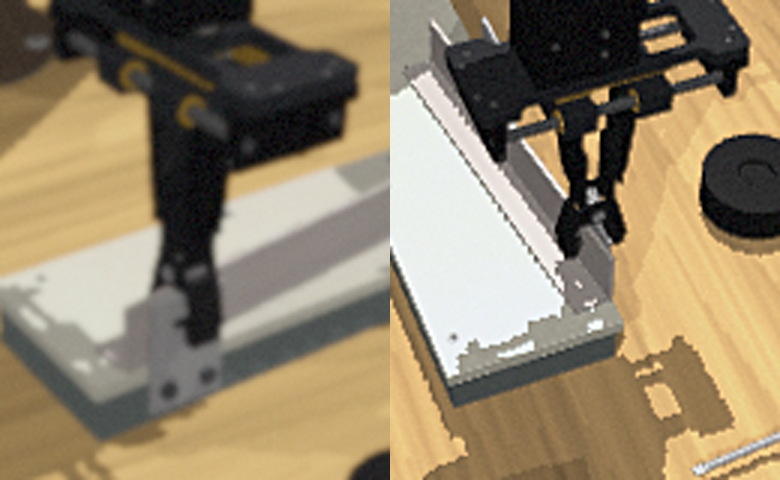

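Emit:
{"method": "apply_moves", "body": {"series": [[1,[0.15,0.1,0],0],[1,[0.15,0.1,0],0],[0.4,[0.15,0.1,0],0],[0.3,[0.15,0.1,0],0],[0.2,[0.15,0.1,0],0],[0.1,[0.15,0.1,0],0],[0,[0.15,0.1,0],0],[-0.1,[0.15,0.1,0],0],[-0.2,[0.15,0.1,0],0],[-0.4,[0.15,0.1,0],0],[-0.7,[0.15,0.1,0],0],[-1,[0.15,0.1,0],0],[-1,[0.15,0.1,0],0],[-1,[-2,0.1,0],0],[-1,[-5,0.1,0],0],[-1,[-8,0.1,0],0],[-1,[-8,0.1,0],0]]}}

```text
t: 9.98
eef_pos: [609.1, -98.7, 402.9]
tcp_rot: [1.268, 1.567, -0.259]
ft_force: [-0.5, -0.6, -1.1]
opening: 0.997
```

```bash
python3 - <<'E'
from h import *
s=monitor.state();print(s["opening"]*95,s["eef_pos"],s["ft_force"])
w=cams.read_camera("wrist");a=w["image"][:,:,::-1];b=cams.read_camera("scene")["image"][:,:,::-1];c=cams.read_camera("side")["image"][:,:,::-1]
for n,i in zip("abc",(a,b,c)): cv2.imwrite(f"pics/r7{n}.png",i)
v=np.zeros((600,800,3),np.uint8)
v[:,:400]=crop("",a,200,0,200,300,2); v[:300,400:]=crop("",b,300,200,160,120,2.5);v[300:,400:]=crop("",c,260,160,160,120,2.5)
cv2.imwrite("pics/m7.png",v)
E
```

```text
94.69094411607237 [609.05633129 -98.7072302  402.87833677] [-0.54641222 -0.63032259 -1.14499755]
```

View pics/m7.png

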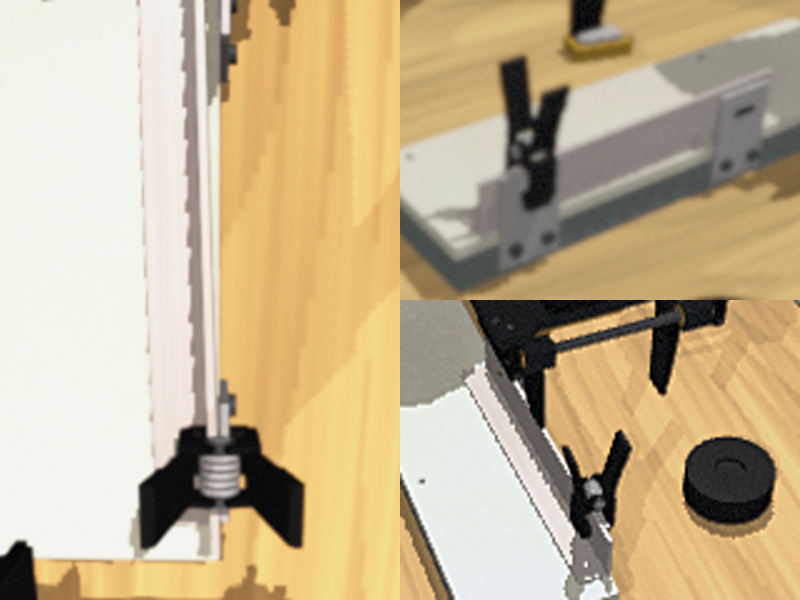

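The clamp now sits upright over the right lug and guide, and the gripper is free of it. The guide's left end is still about 10 mm off. Before pressing I'll work out the clearance to the machine's protrusions and the position of the guide's left end.

```bash
python3 - <<'E'
from h import *
np.set_printoptions(precision=1,suppress=True)
c=cams.read_camera("scene");s=cams.read_camera("side");w=cams.read_camera("wrist")
for a,b in(([492,94],[255,50]),([488,160],[262,105]),([497,200],[250,142])):
    print("machine",tri([(c,a,"scene"),(s,b,"side")]))
st=monitor.state();print(st["joints"].round(3),w["position"])
q=lambda l:np.array(l)/2+[200,0]
print("guide top strip x at",plane(w,q([[195,5],[206,5],[206,200],[214,200]]),"wrist",90))
print("lugL px pred",pix(w,[[601.5,75,90],[601,100,90],[605.5,75,90]],"wrist"))
cv2.imwrite("pics/m8.png",np.vstack([crop("",c["image"][:,:,::-1],430,60,150,75,4)[:,:600],crop("",w["image"][:,:,::-1],240,0,150,70,4)]))
E
```

```text
machine [548.5 255.1 333.9]
machine [555.9 264.4 198.8]
machine [531.7 335.2  68.6]
[-0.3  0.5  1.6  0.   1.1 -0.3] [605.8 -24.9 379.9]
guide top strip x at [[589.7  87.3  90. ]
 [594.   87.4  90. ]
 [597.6   6.3  90. ]
 [600.7   6.4  90. ]]
lugL px pred [[311.9  16.8]
 [312.6 -11. ]
 [317.1  17. ]]
```

View pics/m8.png

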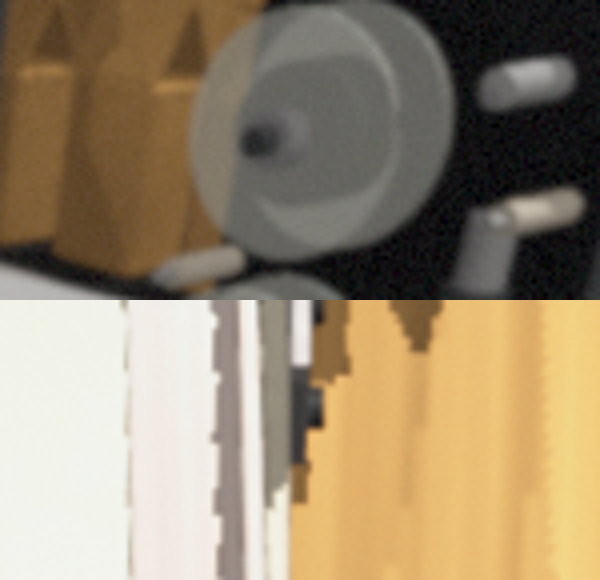

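I've viewed 12 pictures, so from here I go by numbers only. The nearest machine part is at y≈255, clear of the planned gripper position at y≈101. Next I go to the guide's left end with the fingers shut, stopping short of contact.

Emit:
{"method": "apply_moves", "body": {"series": [[-1,[0,-0.5,-1],0],[-0.5,[0,-1.5,-4],0],[0,[0,-2.5,-8],0],[1,[0,-3.5,-12],0],[1,[0,-4.5,-16],0],[1,[0,-5.2,-19],0],[1,[0,-5.55,-20.2],0],[1,[1,-5.55,-20.2],0],[1,[4,-5.55,-20.2],0],[1,[8,-5.55,-20.2],0],[1,[12,-5.55,-20.2],0],[1,[14.5,-5.55,-20.2],0],[1,[15.5,-5.55,-20.2],0],[1,[15.5,-5.55,-20.2],0],[1,[15.5,-4.5,-20.2],0],[1,[15.5,-3.5,-20.2],0],[1,[15.5,-3.2,-20.2],0],[1,[15.5,-3.2,-20.2],0],[1,[15.5,-3.2,-20.2],0]]}}

```text
t: 12.65
eef_pos: [568.2, 101.8, 245.8]
tcp_rot: [-1.549, 1.571, -3.077]
ft_force: [-0.3, -0.6, -0.6]
opening: 0.002
```

```bash
python3 - <<'E'
from h import *
s=monitor.state();print(s["opening"]*95,s["eef_pos"],s["ft_force"],Rn.from_euler("xyz",s["tcp_rot"]).as_matrix().round(3)[:,1:])
E
```

```text
0.16385562153523034 [568.18023105 101.75609165 245.76079724] [-0.27169397 -0.55587414 -0.62949961] [[ 0.999  0.043]
 [ 0.043 -0.999]
 [-0.     0.   ]]
```

Emit:
{"method": "apply_moves", "body": {"series": [[1,[-0.3,0.2,0],0],[1,[-0.3,0.4,0],0],[1,[-0.3,0.6,0],0],[1,[-0.3,0.8,0],0],[1,[-0.3,1,0],0],[1,[-0.3,1,0],0],[1,[-0.3,1,0],0]]}}

```text
t: 13.52
eef_pos: [578.3, 102.2, 248.7]
tcp_rot: [-1.5, 1.571, -3.028]
ft_force: [0.4, -0.1, 0.0]
opening: 0.006
```

Emit:
{"method": "apply_moves", "body": {"series": [[1,[0,0.1,0],0],[1,[0,0.2,0],0],[1,[0,0.3,0],0],[1,[0,0.4,0],0],[1,[0,0.4,0],0],[1,[0,0.4,0],0]]}}

```text
t: 14.28
eef_pos: [582.4, 102.3, 248.8]
tcp_rot: [1.427, 1.571, -0.101]
ft_force: [-0.8, -0.7, 0.7]
opening: 0.007
```

```bash
python3 - <<'E'
from h import *
s=monitor.state();print(s["eef_pos"],s["ft_force"],s["moment"])
c=cams.read_camera("scene");cv2.imwrite("pics/r9.png",c["image"][:,:,::-1])
# column profile across guide top / lug top at left lug in scene image: change vs r7b
d=cv2.absdiff(cv2.imread("pics/r7b.png"),cv2.imread("pics/r9.png")).max(2)[215:265,395:425]
print((d>30).sum())
E
```

```text
[582.37936848 102.33582213 248.75386628] [-0.83446023 -0.72892349  0.66267876] [ 0.0125967   0.05186338 -0.04117784]
102
```

Emit:
{"method": "apply_moves", "body": {"series": [[1,[0,0.1,0],0],[1,[0,0.2,0],0],[1,[0,0.2,0],0],[1,[0,0.2,0],0]]}}

```text
t: 14.82
eef_pos: [584.4, 102.4, 248.8]
tcp_rot: [1.504, 1.57, -0.024]
ft_force: [0.1, -0.1, -0.7]
opening: 0.004
```

Emit:
{"method": "apply_moves", "body": {"series": [[1,[0,0.1,0],0],[1,[0,0.1,0],0],[1,[0,0.1,0],0]]}}

```text
t: 15.2
eef_pos: [585.4, 102.4, 248.8]
tcp_rot: [1.453, 1.571, -0.074]
ft_force: [-0.2, 0.4, 0.5]
opening: 0.005
```

Emit:
{"method": "apply_moves", "body": {"series": [[1,[0,0.1,0],0],[1,[0,0.1,0],0],[1,[0,0.1,0],0]]}}

```text
t: 15.58
eef_pos: [586.4, 102.5, 248.8]
tcp_rot: [1.489, 1.571, -0.039]
ft_force: [-0.6, 0.6, 0.0]
opening: 0.005
```

Emit:
{"method": "apply_moves", "body": {"series": [[1,[0,0.1,0.05],0],[1,[0,0.2,0.1],0],[1,[0,0.2,0.1],0]]}}

```text
t: 15.95
eef_pos: [587.7, 102.0, 248.7]
tcp_rot: [-1.759, 1.568, 2.996]
ft_force: [-6.2, 4.6, 3.7]
opening: 0.003
```

Emit:
{"method": "apply_moves", "body": {"series": [[1,[0,0.1,0],0],[1,[0,0.1,0],0],[1,[0,0.1,0],0]]}}

```text
t: 16.32
eef_pos: [588.1, 102.0, 248.7]
tcp_rot: [-1.66, 1.566, 3.095]
ft_force: [-12.0, 4.8, 6.7]
opening: 0.001
```

Emit:
{"method": "apply_moves", "body": {"series": [[1,[0,0.1,0],0],[1,[0,0.1,0],0],[1,[0,0.1,0],0]]}}

```text
t: 16.7
eef_pos: [588.5, 102.1, 248.6]
tcp_rot: [-1.623, 1.564, 3.133]
ft_force: [-16.8, 4.2, 10.2]
opening: 0.005
```

The push has made firm contact, but there is also side and upward force from friction. I'll back off, realign and press again more gently.

Emit:
{"method": "apply_moves", "body": {"series": [[1,[0,-0.2,0],0],[1,[0,-0.4,0],0],[1,[0,-0.5,0],0],[1,[0,-0.5,0],0],[1,[0,-0.5,0],0]]}}

```text
t: 17.32
eef_pos: [585.5, 101.4, 248.8]
tcp_rot: [1.447, 1.57, -0.081]
ft_force: [-0.2, -0.7, -0.3]
opening: 0.006
```

```bash
python3 - <<'E'
from h import *
np.set_printoptions(precision=1,suppress=True)
s=monitor.state();print(s["eef_pos"],s["ft_force"])
c=cams.read_camera("scene");I=c["image"];cv2.imwrite("pics/r10.png",I[:,:,::-1])
# guide end beyond left lug: y=133
g=cv2.cvtColor(I,cv2.COLOR_RGB2GRAY); g7=cv2.cvtColor(cv2.imread("pics/r7b.png"),cv2.COLOR_BGR2GRAY)
for y in(60,133):
  for off in(0,-5,-10):
    x=609.3-0.042*(y+99)+off; print(y,off,"back-top/bottom px",pix(c,[[x,y,90],[x,y,45]],"scene").ravel())
for col in(426,444,446):
  print(col,"before",g7[212:262:1,col].tolist()); print(col,"now   ",g[212:262:1,col].tolist())
E
```

```text
[585.5 101.4 248.8] [-0.2 -0.7 -0.3]
60 0 back-top/bottom px [421.3 240.4 418.9 260.8]
60 -5 back-top/bottom px [419.5 239.3 417.2 259.6]
60 -10 back-top/bottom px [417.8 238.2 415.4 258.4]
133 0 back-top/bottom px [449.3 230.2 446.2 250. ]
133 -5 back-top/bottom px [447.5 229.1 444.5 248.9]
133 -10 back-top/bottom px [445.7 228.1 442.7 247.8]
426 before [183, 182, 177, 175, 171, 162, 151, 147, 146, 144, 146, 146, 145, 147, 145, 148, 146, 145, 145, 145, 146, 147, 156, 166, 170, 152, 136, 127, 128, 126, 125, 122, 121, 120, 120, 120, 115, 116, 112, 113, 110, 106, 107, 107, 109, 108, 113, 115, 115, 115]
426 now    [35, 51, 66, 75, 74, 75, 66, 60, 53, 50, 51, 44, 46, 43, 51, 44, 42, 35, 38, 40, 35, 34, 35, 39, 62, 92, 117, 119, 114, 112, 112, 113, 111, 110, 110, 109, 110, 108, 110, 105, 105, 104, 101, 104, 107, 111, 113, 112, 110, 112]
444 before [206, 197, 172, 153, 149, 147, 146, 145, 144, 145, 145, 146, 148, 145, 145, 152, 162, 164, 150, 144, 150, 156, 143, 124, 122, 121, 122, 119, 122, 121, 120, 121, 121, 125, 130, 134, 139, 140, 138, 135, 131, 129, 123, 111, 98, 97, 95, 91, 83, 76]
444 now    [36, 43, 61, 63, 63, 72, 95, 121, 137, 142, 144, 145, 144, 144, 143, 142, 145, 148, 154, 164, 163, 157, 140, 126, 118, 122, 122, 124, 119, 121, 120, 122, 120, 120, 121, 123, 121, 128, 131, 129, 130, 128, 124, 112, 100, 96, 96, 86, 84, 78]
446 before [209, 196, 168, 151, 149, 147, 145, 148, 147, 144, 146, 144, 145, 144, 149, 159, 163, 153, 140, 145, 152, 145, 131, 124, 127, 126, 127, 127, 126, 130, 130, 138, 149, 167, 180, 187, 191, 188, 177, 160, 149, 142, 127, 100, 79, 79, 78, 79, 81, 78]
446 now    [22, 34, 46, 66, 68, 65, 73, 100, 127, 140, 144, 146, 145, 147, 143, 145, 147, 154, 165, 167, 157, 139, 128, 121, 121, 124, 122, 124, 123, 120, 123, 121, 124, 123, 126, 125, 130, 138, 146, 150, 147, 141, 127, 102, 83, 80, 81, 77, 80, 76]
```

The guide's top edge now merges with the lug's, where before it was about 4 px apart, so it's flush. I'll press again along the coder's x.

Emit:
{"method": "apply_moves", "body": {"series": [[1,[0,0.1,-0.03],0],[1,[-0.02,0.2,-0.03],0],[1,[-0.05,0.28,-0.03],0],[1,[-0.05,0.28,-0.03],0],[1,[-0.05,0.28,-0.03],0]]}}

```text
t: 18.0
eef_pos: [587.6, 101.9, 248.9]
tcp_rot: [-1.541, 1.568, -3.069]
ft_force: [-5.2, -0.9, -0.7]
opening: 0.004
```

Emit:
{"method": "apply_moves", "body": {"series": [[1,[-0.02,0.05,0],0],[1,[-0.05,0.1,0],0],[1,[-0.05,0.12,0],0],[1,[-0.05,0.12,0],0],[1,[-0.05,0.12,0],0],[1,[-0.05,0.12,0],0]]}}

```text
t: 18.75
eef_pos: [588.2, 101.9, 248.9]
tcp_rot: [-1.547, 1.566, -3.075]
ft_force: [-9.6, -0.8, -1.3]
opening: 0.004
```

```bash
python3 - <<'E'
from h import *
F=[]
for i in range(8):
    c=cams.read_camera("scene");F.append(monitor.state()["ft_force"])
print(np.mean(F,0).round(2),np.std(F,0).round(2)); s=monitor.state();print(s["eef_pos"],s["t"])
R=Rn.from_euler("xyz",s["tcp_rot"]).as_matrix();print("tip",(s["eef_pos"]+R[:,0]*190).round(1))
E
```

```text
[-9.25 -0.79 -1.3 ] [0.26 0.5  0.39]
[588.19193941 101.93389148 248.93399025] 19.15
tip [587.2 101.9  58.9]
```

Steady at 9.3 N, so a little more push is needed.

Emit:
{"method": "apply_moves", "body": {"series": [[1,[0,0.03,0],0],[1,[0,0.06,0],0],[1,[0,0.06,0],0],[1,[0,0.06,0],0],[1,[0,0.06,0],0]]}}

```text
t: 19.77
eef_pos: [588.4, 102.0, 248.9]
tcp_rot: [-1.544, 1.564, -3.072]
ft_force: [-12.1, -1.6, 0.3]
opening: 0.005
```

```bash
python3 - <<'E'
from h import *
np.set_printoptions(precision=1,suppress=True)
F=[]
for i in range(10):
    c=cams.read_camera("scene");F.append(monitor.state()["ft_force"])
print(np.mean(F,0).round(2),np.std(F,0).round(2))
w=cams.read_camera("wrist");sd=cams.read_camera("side")
# clamp still there: compare with the picture after clipping; bystanders vs first pictures
a=cv2.imread("pics/r7b.png");b=c["image"][:,:,::-1]
d=lambda A,B,x,y,W,H:round(float(cv2.absdiff(A[y:y+H,x:x+W],np.ascontiguousarray(B[y:y+H,x:x+W])).mean()),1)
o=cv2.imread("pics/scene0.png")
print("clamp",d(a,b,335,222,25,65),"roll",d(o,b,400,315,65,55),"driver",d(o,b,260,335,90,100),"holder(side)",d(cv2.imread("pics/side0.png"),sd["image"][:,:,::-1],190,200,25,35))
m=lambda I:cv2.connectedComponentsWithStats((I[222:290,325:372].max(2)<60).astype(np.uint8))
for I in(a,b):
    n,l,st,ct=m(I);k=1+st[1:,4].argmax();print("clamp blob",st[k],ct[k])
E
```

```text
[-11.9  -0.8   0.5] [0.5 0.4 0.4]
clamp 11.8 roll 4.0 driver 2.9 holder(side) 2.6
clamp blob [ 16   2  25  60 706] [27.8 31. ]
clamp blob [ 16   2  26  60 762] [27.8 31. ]
```

```bash
python3 -c "
from cell import job,monitor
print(job.job_done()); print(monitor.state()['ft_force'])"
```

```text
the job is handed in; nothing more can be done
None
the job is handed in; nothing more can be done
```

I moved the spring clamp from the bin wall onto the right-hand lug and guide and let go of it. I then pressed the guide's left end flat against the left-hand lug and handed the job in while still pressing, after about 20 s.

**Last checks**
- **Push:** it averaged 11.9 N along the coder's x and was steady (spread 0.5 N), with under 1 N sideways or vertical. The gripper was within about 1 mm of the left-hand hole sideways.
- **Flush fit:** in the scene image the guide's top edge merged with the left lug's. I checked this with the pressure briefly off. It was about 4 pixels away before the push.
- **Clamp:** its outline in the scene image had not moved since it was clipped.
- **Bystanders:** the foil roll, screwdriver and type holder showed only small differences from the first pictures.

**What disagreed or wasn't checked**
- **First press:** it overshot to about 17 N, with roughly 10 N vertical and 4 N sideways from friction. I backed off and pressed again cleanly.
- **Contact point:** firm contact came about 2 mm later than I predicted, probably because the fingertips are thinner than I assumed.
- **Final state:** I had used all 12 picture views by then, so I judged it from image numbers and forces only. I did not check directly that the guide's hole lines up with the slot; I know only that its right-hand end sat where it should before clamping.

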